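Free the tube chest's catch and hold its sprung lid half open

TASK

The catch of the test-tube chest is stiff: knock its pin fully home with the head of the rubber mallet (not with the fingers), then set the mallet gently back down on the bench and let go of it. Then lift the chest's lid by its tab, smoothly, to 50 degrees from shut and finish while still holding it there, at rest, so that a colleague can take tubes out; the lid falls shut if it is let go. Leave the other glassware where it stands.

Things in the scene. Friction and masses are not known exactly. Their poses are not given: they have to be found in the camera images.
- case: Grey steel test-tube chest fixed to the bench: 200 mm deep (its x), 280 mm wide (its y), 120 mm high with its lid shut. Origin: centre of its underside; its front (with tab handle and latch) faces its -x, the lid's hinge runs along its y at the rear (+x) top edge. An aluminium latch housing, 50 (x) by 44 (y) mm and 128 mm high, stands against its front, centred at x -125, y +80 mm. The top of the housing is 8 mm above the shut lid.
- pin_travel (a joint): Travel of the latch's catch pin, m: 0 fully up, 0.014 fully home (end stop). The pin is stiff and sprung (about 6 N to start, 9 N near the end) and stays where it is driven. Driving it home draws back a steel catch that otherwise hooks over the lid's front edge and keeps the lid shut. It may start up to 3 mm down.
- pin_top (a point): Centre of the catch pin's round flat top, 16 mm diameter, vertical steel pin out of the top of the latch housing, 148 mm above the bench when fully up (20 mm proud of the housing), 134 mm (6 mm proud) when home. In the chest's frame at x -130, y +80 mm.
- pin: The catch pin itself (steel, 16 mm diameter), origin at its top centre.
- lid_angle (a joint): Opening angle of the chest's lid, rad: 0 shut, grows as the front edge rises; stop at 1.45. Weight and a spring pull it shut from any angle (about 3 to 4 N at the tab at any angle up to 60 degrees, varying by some 25 percent): it does not stay open by itself.
- hinge (a point): Middle of the lid's hinge axis, which runs along the chest's y: in the chest's frame at x +100, y 0, 108 mm above the bench.
- tab (a point): Grip point of the lid's black tab handle, on the tab's centre line, 22 mm in from its free end. The tab is a flat bar, 26 mm wide (chest's y), 12 mm thick, sticking out 48 mm from the lid's front edge, left open at both sides; this point is 26 mm in front of the lid's front edge, at y -60 mm in the chest's frame, 226 mm from the hinge axis, 114 mm above the bench when shut. Its axes are the lid's: x along the tab towards the hinge, y along the hinge.
- lid: The lid: grey plate 200 by 280 by 12 mm with the tab. Origin on the hinge axis (middle of its lower rear edge); the plate runs to -x.
- mallet: Stubby rubber mallet (about 0.4 kg) standing on its striking face: black rubber head, an upright cylinder 56 mm diameter and 80 mm high; wooden handle 22 mm wide and 26 mm deep, level at half the head's height, from the head towards the mallet's -x, its end 160 mm from the head's axis. Origin: centre of the lower striking face, z up along the head.
- mallet_grip (a point): Place to grip the handle: on its centre line, 52 mm from the head's axis, 40 mm above the bench. The head's top is 40 mm higher than this.
- mallet_head (a point): Centre of the mallet's head, 40 mm above its striking face.
- dish: Bystander: white ceramic bowl, 90 mm across, 50 mm tall. Origin: centre of its underside.
- stopper: Bystander: loose black rubber stopper, 40 mm across, 34 mm tall. Origin: centre of its underside.
- low_beaker: Bystander: small glass beaker, 60 mm across, 50 mm tall. Origin: centre of its underside.
- amber_bottle: Bystander: brown glass bottle, 70 mm across, 160 mm tall. Origin: centre of its underside.
- beaker: Bystander: glass beaker, 84 mm across, 115 mm tall. Origin: centre of its underside.
- flask: Bystander: flat-bottomed glass flask, 104 mm across, 160 mm tall. Origin: centre of its underside.
- jar: Bystander: glass jar with a white cap, 68 mm across, 90 mm tall. Origin: centre of its underside.
Not all that is in view belongs to the job. What is shaped like the mallet but blue is not meant.

How it is judged:
By the outcome, as a careful person would: the job done as asked, in the order asked, and still so for the second after the job is handed in, while the arm keeps its last pose, push and grip.
It also fails if it takes over 64 s, if anything falls off the work surface, if the arm or the gripper's body presses on something with over 40 N, if the wrist force passes 120 N, or if a joint passes its speed limit or range.

ROBOT

A 7-joint arm with a two-finger parallel gripper is mounted at the origin on the work surface. World frame = base frame: x ahead of the robot, y to its left, z up, the work surface at z = 0. Lengths are in m, angles in rad, forces in N, time in s.
With the tool pointing down it reaches from about 0.4 to 0.85 m from the base axis. Payload 4.5 kg.
Tool frame: the origin (TCP) lies at the very end of the fingers, on their centre line; the grasp point (between the pads) lies 19 mm behind it (r.grip_depth is the distance from the TCP to the grasp point, in m); z points along the fingers, x is the direction in which the jaws open and shut, and the axes are right-handed (so a half turn about z gives the same grasp; the last joint's range is limited). The gripper opens to 88 mm and grips with 3 to 60 N. Pads are 18 mm wide; open, the fingers measure 123 mm over their backs; the gripper's body (75 mm by 187 mm) begins 45 mm behind the grasp point.
Start: joints at [1.308, 0.689, -0.195, 1.565, 0.157, 0.902, -0.215], TCP at [0.183, -0.598, 0.239] pointing down, gripper open.
Joint ranges: [-3.01, 3.01], [-0.46, 2.08], [-1.47, 1.51], [0.13, 2.56], [-1, 4.14], [0.04, 2.09], [-2.66, 2.66]. Speed limits (rad/s): [2.57, 2.57, 3.14, 3.14, 3.14, 3.14, 3.14].

INTERFACE

Orientations are given as a unit quaternion [x, y, z, w].
In Python, from plant import r gives the robot as it stands. The module is installed in compiled form; this text tells all that it offers.
- The arm moves only by the shell command python3 -m jog 'ROWS' [FORCE]. ROWS is JSON, a list of rows, each a list of 5 numbers: the shift along the tool's x, y, z in units of 1 m (1.0 is 1 m), then the turn about the tool's z in units of 360 degrees (1.0 is 360 degrees), then the closure, from 0 (fully open) to 1 (shut). In form: [[dx, dy, dz, yaw, fingers], ...]. A call has 1 to 20 rows; each row shifts and turns the commanded pose from where the row before left it, along the tool's axes as they then stand; what a row does not reach is not made up. A row lasts 1/10 s, in which the tool goes at most 50 mm and 8.59 degrees, less where a joint would pass 70% of its speed; a pose out of reach is approached as far as the arm can. A call with a number of a shift or a turn outside -1 to 1 is refused whole. A call with a gripper value outside its range is refused whole. The fingers move at their own pace and stop on an object; FORCE is the grip in N (left out, the last holds). Time passes only in rows, so rows that do not move let the fingers close. It gives the time, the measured TCP pose, the force and the opening at its end, in the units of the state.
- r.get_state(): the state, without advancing time (a new reading comes with each control period).
- r.snapshot(name): name is "scene" or "top"; returns the picture (400x640x3 uint8, red, green, blue); there is no depth.
- r.get_calibration(name): a dict with "mtx" (3x3 intrinsics, pixels), "R" (3x3) and "t" (3): a world point X has camera coordinates R X + t. Camera axes: x right, y down, z forward; pixel columns grow to the right and rows downward; lengths in m; the calibration is good to about 2 mm. A picture is of the moment at which its call begins. get_calibration takes no time and is no camera call.
- r.finish_job(): hands the job in, once; it reports no verdict.
Trained networks look in the newest picture that a camera, given by its name, has taken for a name from the list of things; names that differ only in an ending like _2 or _b are one class to them, and where a whole thing is asked for, a point or a joint stands for the part that bears it (a point fixed in the world has none). Each returns a list of dicts, best first, with "score" (0 to 1); they miss things now and then, are a little off and sometimes report something else, mostly with a low value. They report only what shows in the picture. A call takes as long as a camera call. They do not tell look-alikes from the thing itself.
- r.cut_out(thing, camera): "pixels" (400x640 bool, what is visible of it) and "rect" ([left, top, right, bottom] in pixels, round what is visible of it).
The state is a dict: "clock": time; "q": joint angles; "qd": joint speeds; "joint_torque": joint torques, N m; "tool_pos": TCP position; "eef_rot": TCP orientation; "contact_force": force on the tool from outside, world axes, zero at the start; "moment": the same for the moment, N m; "opening": opening from 0.0 (shut) to 1.0 (fully open).
Only numpy, scipy, OpenCV 4.12 (cv2) and the standard library are available. Lean on these libraries where they do the work, as an engineer would, in place of code of your own. Each camera call takes 0.05 s, during which the arm holds its last target.

## Working session

There is one attempt and no reset: what is moved stays moved. The work goes in short steps, Python scripts to look and compute and a shell command to move; the robot and the scene stay as the last step left them, time stands still between calls to the robot, and variables do not carry over. Pictures are saved under pics/ and viewed, and the job is handed in when it is done.

```bash
mkdir -p pics; ls
python3 - <<'E'
from plant import r
import cv2
for n in ("scene","top"):
    im=r.snapshot(n); cv2.imwrite(f"pics/{n}0.png",im[:,:,::-1])
    c=r.get_calibration(n); print(n,c)
s=r.get_state(); print({k:s[k] for k in("clock","tool_pos","eef_rot","opening","contact_force")})
E
```

```text
pics
scene {'mtx': array([[475.19501041,   0.        , 319.11778298],
       [  0.        , 475.19501041, 196.30899886],
       [  0.        ,   0.        ,   1.        ]]), 'R': array([[-0.47154568,  0.88181271,  0.00714227],
       [ 0.61246619,  0.33331939, -0.71678683],
       [-0.63445239, -0.33362333, -0.69725579]]), 't': array([ 0.24403902, -0.24239133,  1.64144642])}
top {'mtx': array([[389.94947842,   0.        , 314.72752584],
       [  0.        , 389.94947842, 199.43963084],
       [  0.        ,   0.        ,   1.        ]]), 'R': array([[ 0.01650545, -0.99981463,  0.00991311],
       [-0.99761553, -0.01713202, -0.06685616],
       [ 0.0670136 , -0.00878598, -0.99771338]]), 't': array([-0.0215515 ,  0.52037507,  1.04219092])}
{'clock': 0.1, 'tool_pos': array([ 0.18257472, -0.59717898,  0.23800652]), 'eef_rot': array([ 8.03894051e-01, -5.94772002e-01, -6.69886489e-04, -4.14170198e-04]), 'opening': 1.0021467092627183, 'contact_force': array([ 0.44424832, -0.62550813, -0.54327503])}
```

View pics/scene0.png

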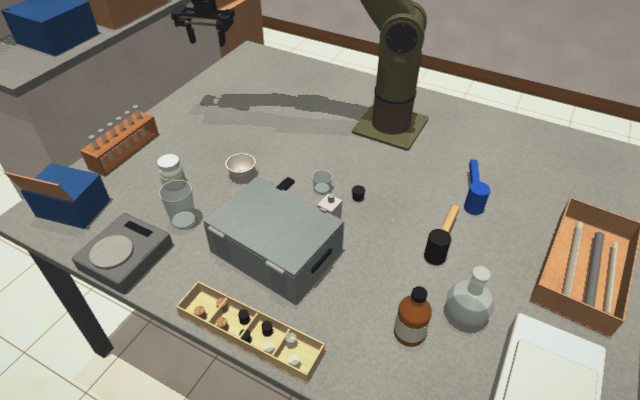

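View pics/top0.png

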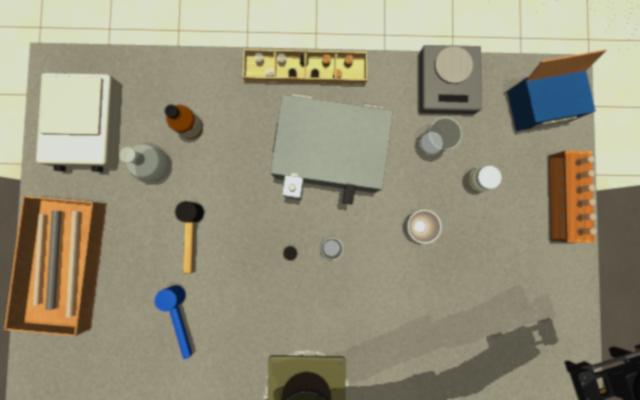

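The black-headed mallet with the wooden handle is at top (189,212) and scene (438,246). The blue look-alike is at top (170,298) and scene (477,195). The task says the blue one is not meant, so the black one is the target. The chest is at top (332,143), with the latch at (292,187) and the tab at (347,195). I'll confirm with a crop and fit poses from the masks.

```bash
cat > h.py <<'E'
import numpy as np, cv2
from scipy.optimize import minimize
def box(x0,x1,y0,y1,z0,z1): return np.array([[x,y,z] for x in(x0,x1) for y in(y0,y1) for z in(z0,z1)],float)
def cyl(x,y,rad,z0,z1):
    a=np.linspace(0,2*np.pi,40,endpoint=False)
    return np.array([[x+rad*np.cos(t),y+rad*np.sin(t),z] for t in a for z in(z0,z1)])
M={'mallet':[cyl(0,0,.028,0,.08),box(-.16,0,-.011,.011,.027,.053)],
 'case':[box(-.1,.1,-.14,.14,0,.12)],
 'case_full':[box(-.1,.1,-.14,.14,0,.12),box(-.15,-.1,.058,.102,0,.128),box(-.148,-.1,-.073,-.047,.108,.12),cyl(-.13,.08,.008,.12,.147)]}
def proj(c,X):
    p=X@c['R'].T+c['t']; p=p@c['mtx'].T; return p[:,:2]/p[:,2:]
def world(parts,x,y,th,z=0):
    c,s=np.cos(th),np.sin(th); R=np.array([[c,-s,0],[s,c,0],[0,0,1]])
    return [P@R.T+[x,y,z] for P in parts]
S=4
def render(c,parts):
    m=np.zeros((400*S,640*S),np.uint8)
    for P in parts:
        h=cv2.convexHull((((proj(c,P)+.5)*S-.5)*16).astype(np.int32)); cv2.fillConvexPoly(m,h,255,shift=4)
    return cv2.resize(m,(640,400),interpolation=cv2.INTER_AREA)/255.
def fit(parts,obs,x0):
    def f(p):
        e=0
        for c,m in obs:
            g=render(c,world(parts,*p)); e+=1-np.minimum(g,m).sum()/np.maximum(g,m).sum()
        return e
    best=None
    for k in range(3):
        st=x0 if best is None else best.x
        sim=np.array([st]+[np.array(st)+d for d in np.diag([.02,.02,.1])*(1 if k!=1 else -.5)])
        best=minimize(f,st,method='Nelder-Mead',options=dict(initial_simplex=sim,xatol=1e-4,fatol=1e-5))
    return best.x,best.fun
def ray(c,uv,z):
    d=c['R'].T@np.linalg.inv(c['mtx'])@np.array([uv[0],uv[1],1.]); o=-c['R'].T@c['t']
    return o+d*(z-o[2])/d[2]
E
python3 - <<'E'
from plant import r
from h import *
C={n:r.get_calibration(n) for n in("scene","top")}
ob={}
for th in("mallet","case","pin","tab","amber_bottle","flask","stopper","low_beaker","dish","latch") :
    for n in C:
        try:
            for d in r.cut_out(th,n)[:2]:
                print(th,n,round(d['score'],2),d['rect'],d['pixels'].sum())
                ob.setdefault((th,n),[]).append(d['pixels'])
        except Exception as e: print(th,e); break
np.save('ob.npy',ob,allow_pickle=True)
im=r.snapshot("top"); cr=cv2.resize(im[170:380,130:370],None,fx=3.3,fy=2.8,interpolation=3); cv2.imwrite("pics/c1.png",cv2.resize(im[180:370,140:240],None,fx=3,fy=3,interpolation=2)[:,:,::-1])
E
```

```text
mallet scene 0.87 [425.1, 205.6, 458.0, 265.4] 976
mallet scene 0.75 [466.7, 159.6, 489.6, 214.7] 843
mallet top 0.72 [176.7, 201.5, 202.4, 272.2] 1030
mallet top 0.56 [155.4, 283.6, 190.2, 356.5] 1151
case scene 0.64 [201.4, 179.2, 343.0, 306.4] 11674
case scene 0.52 [228.4, 153.1, 255.9, 178.3] 602
case top 0.77 [271.8, 96.5, 388.2, 204.0] 10178
case top 0.41 [465.0, 161.6, 498.5, 194.3] 801
pin scene 0.64 [329.3, 196.2, 331.8, 206.3] 57
pin scene 0.23 [160.0, 177.7, 194.5, 226.7] 1392
tab scene 0.63 [203.1, 178.3, 343.4, 280.4] 7224
tab scene 0.58 [327.7, 194.2, 332.9, 206.0] 67
tab top 0.55 [172.8, 202.8, 205.4, 270.6] 1029
amber_bottle scene 0.6 [394.8, 290.8, 432.2, 346.7] 1604
amber_bottle top 0.63 [165.8, 100.5, 203.6, 141.5] 1002
flask scene 0.79 [443.4, 263.0, 491.8, 326.1] 1981
flask scene 0.57 [425.2, 205.9, 461.6, 266.7] 1121
flask top 0.92 [118.0, 141.4, 170.6, 184.8] 1385
stopper scene 0.71 [351.8, 190.4, 364.1, 201.5] 180
stopper scene 0.22 [204.9, 175.8, 343.1, 308.2] 11554
stopper top 0.67 [285.0, 246.5, 295.7, 262.5] 161
stopper top 0.38 [463.1, 163.9, 499.2, 193.8] 841
low_beaker scene 0.62 [312.4, 168.3, 332.1, 193.6] 407
low_beaker top 0.6 [318.7, 239.3, 341.8, 258.6] 393
dish scene 0.81 [226.8, 153.9, 255.9, 178.0] 537
dish scene 0.18 [426.2, 201.4, 461.4, 266.0] 1019
dish top 0.64 [410.0, 211.3, 441.8, 243.9] 926
latch it knows: amber_bottle, beaker, case, dish, flask, hinge, jar, lid, lid_angle, low_beaker, mallet, mallet_grip, mallet_head, pin, pin_top, pin_travel, stopper, tab
```

View pics/c1.png

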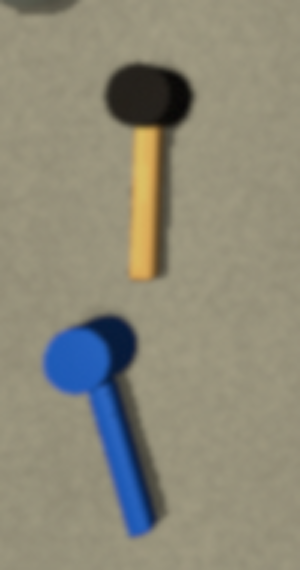

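The crop shows the black rubber head at (189,212) with its wooden handle running down towards the robot; the one below it is the blue decoy. Next I'll fit the poses.

Run:
```python
from plant import r
from h import *
C={n:r.get_calibration(n) for n in("scene","top")}
ob=np.load('ob.npy',allow_pickle=True).item()
g=ray(C['top'],(187,212),.08); print('head guess',g)
fits={}
for use in (("scene","top"),("scene",),("top",)):
    print('mallet',use,fit(M['mallet'],[(C[n],ob['mallet',n][0].astype(float)) for n in use],[g[0],g[1],0]))
g=ray(C['top'],(332,143),.12); print(g)
for use in (("scene","top"),("scene",),("top",)):
    print('case',use,fit(M['case_full'],[(C[n],ob['case',n][0].astype(float)) for n in use],[g[0],g[1],-.1]))
for th,z,uv in(("stopper",.017,(290.5,254)),("low_beaker",.03,(331,249)),("flask",.05,(149,163)),("amber",.08,(184,121)),("dish",.03,(424,227))): print(th,ray(C['top'],uv,z))
for n in C:
    im=r.snapshot(n); cv2.imwrite(f'pics/raw_{n}.png',im[:,:,::-1])
```

```text
head guess [0.47887889 0.3120415  0.08      ]
mallet ('scene', 'top') (array([0.48017018, 0.31805415, 0.0069804 ]), np.float64(0.19921288729569064))
mallet ('scene',) (array([0.47808473, 0.31783978, 0.00481754]), np.float64(0.08145321708779785))
mallet ('top',) (array([ 0.48084061,  0.31680343, -0.00070292]), np.float64(0.11269047884582262))
[ 0.65474191 -0.0523885   0.12      ]
case ('scene', 'top') (array([ 0.65951689, -0.05027692, -0.12529558]), np.float64(0.0470995621033381))
case ('scene',) (array([ 0.65993891, -0.0506975 , -0.13219394]), np.float64(0.017558355918521062))
case ('top',) (array([ 0.65951627, -0.05030914, -0.12537372]), np.float64(0.028102187555268165))
stopper [0.3723932  0.04999343 0.017     ]
low_beaker [ 0.38826803 -0.05820476  0.03      ]
flask [0.60735526 0.42648042 0.05      ]
amber [0.7137204  0.32877701 0.08      ]
dish [ 0.45083062 -0.30674856  0.03      ]
```

Run:
```python
from plant import r
from h import *
ims=[]
for n in("top","scene"):
    c=r.get_calibration(n); im=cv2.imread(f'pics/raw_{n}.png'); k=4; im=cv2.resize(im,None,fx=k,fy=k,interpolation=cv2.INTER_CUBIC)
    for nm,p in(('mallet',(.480,.3175,.004)),('case_full',(.6595,-.0503,-.127))):
        for P in world(M[nm],*p):
            h=((proj(c,P)+.5)*k-.5).astype(int)
            cv2.polylines(im,[cv2.convexHull(h)],True,(0,255,255),1)
            if len(P)>8:
                cv2.polylines(im,[h[1::2]],True,(0,0,255),1)
    a=im[195*k:280*k,165*k:215*k] if n=="top" else im[200*k:270*k,415*k:470*k]
    b=im[90*k:210*k,265*k:400*k] if n=="top" else im[175*k:310*k,200*k:350*k]
    cv2.imwrite(f'pics/ov_{n}.png',np.hstack([np.pad(a,((0,max(0,b.shape[0]-a.shape[0])),(0,0),(0,0))),b]))
```

```text
(no output)
```

View pics/ov_top.png

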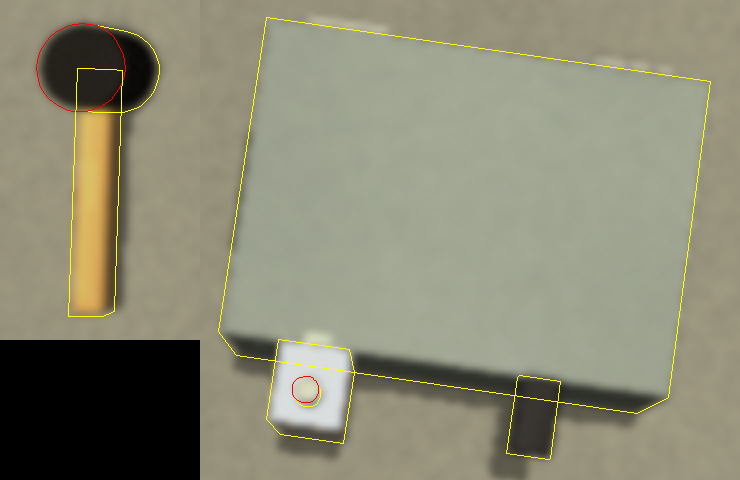

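View pics/ov_scene.png

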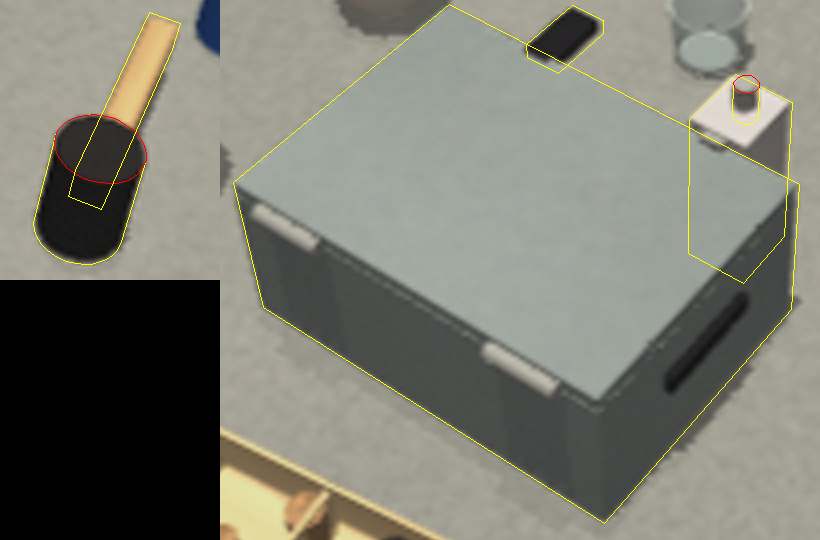

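```bash
cat >> h.py <<'E'
from scipy.spatial.transform import Rotation as Ro
def report(r,target=None,jaw=None):
    s=r.get_state(); R=Ro.from_quat(s['eef_rot']).as_matrix()
    print('t',round(s['clock'],2),'tcp',s['tool_pos'].round(4),'F',s['contact_force'].round(1),'M',np.round(s['moment'],2),'open',round(s['opening'],3),'q',np.round(s['q'],2))
    print('x',R[:,0].round(3),'y',R[:,1].round(3),'z',R[:,2].round(3))
    if target is not None: print('delta tool',(R.T@(np.array(target)-s['tool_pos'])).round(4))
    if jaw is not None:
        a=np.degrees(np.arctan2(R[1,0],R[0,0]))-jaw; a=(a+90)%180-90; print('turn tool z: deg',round(a,2),'turns',round(a/360,4))
E
python3 -c "
from plant import r;from h import *
report(r,(.428,.3173,.2),-90)"
```

```text
t 1.15 tcp [ 0.1829 -0.5977  0.2388] F [-0.3 -0.   0.2] M [-0.06  0.02 -0.02] open 1.002 q [ 1.31  0.69 -0.19  1.57  0.16  0.9  -0.22]
x [ 0.293 -0.956  0.   ] y [-0.956 -0.293 -0.   ] z [ 0. -0. -1.]
delta tool [-0.8033 -0.5021  0.0387]
turn tool z: deg 17.01 turns 0.0472
```

```bash
python3 -m jog '[[0,0,0,0.0157,0],[0,0,0,0.0157,0],[0,0,0,0.0158,0],[-0.03,-0.03,0,0,0],[-0.04,-0.03,0,0,0],[-0.04,-0.03,0,0,0],[-0.04,-0.03,0,0,0],[-0.04,-0.03,0,0,0],[-0.04,-0.03,0,0,0],[-0.04,-0.03,0,0,0],[-0.04,-0.03,0,0,0],[-0.04,-0.007,0,0,0],[-0.04,0,0,0,0],[-0.04,0,0,0,0],[-0.04,0,0,0,0],[-0.04,0,0,0,0],[-0.04,0,0,0,0],[-0.04,0,0,0,0]]' && python3 -c "
from plant import r;from h import *
report(r,(.428,.3173,.2),-90)"
```

```text
clock: 2.95
tool_pos: [0.4297, -0.006, 0.239]
eef_rot: [0.707, -0.707, 0.0, -0.0]
contact_force: [1.0, 0.2, 0.2]
opening: 1.001
t 2.95 tcp [ 0.4297 -0.006   0.239 ] F [1.  0.2 0.2] M [ 0.03 -0.07  0.01] open 1.001 q [-0.07  0.44 -0.03  2.13  0.03  0.57 -1.69]
x [ 0. -1. -0.] y [-1.    -0.    -0.001] z [ 0.001  0.    -1.   ]
delta tool [-0.3233  0.0017  0.039 ]
turn tool z: deg 0.01 turns 0.0
```

```bash
python3 -m jog '[[-0.04,0,0,0,0],[-0.04,0,0,0,0],[-0.04,0,0,0,0],[-0.04,0,0,0,0],[-0.04,0,0,0,0],[-0.04,0,0,0,0],[-0.04,0,0,0,0],[-0.04,0,0,0,0],[-0.003,0.002,0,0,0],[0,0,0.04,0,0],[0,0,0.04,0,0],[0,0,0.03,0,0],[0,0,0,0,0]]' && python3 -c "
from plant import r;from h import *
report(r,(.428,.3173,.022),-90)
for n in('top','scene'): cv2.imwrite(f'pics/a_{n}.png',r.snapshot(n)[:,:,::-1])
a=cv2.imread('pics/a_top.png')[170:290,130:270];b=cv2.imread('pics/a_scene.png')[150:290,380:540]
cv2.imwrite('pics/a.png',np.hstack([cv2.resize(a,(400,400)),cv2.resize(b,(400,400))]))"
```

```text
clock: 4.25
tool_pos: [0.4255, 0.313, 0.1256]
eef_rot: [-0.707, 0.707, 0.0, -0.004]
contact_force: [-0.9, -1.1, 0.8]
opening: 1.002
t 4.25 tcp [0.4255 0.313  0.1256] F [-0.9 -1.1  0.8] M [-0.01  0.05 -0.02] open 1.002 q [-0.73  0.74  0.01  1.96 -0.01  0.45 -2.28]
x [-0.    -1.     0.005] y [-1.     0.     0.006] z [-0.006 -0.005 -1.   ]
delta tool [-0.0048 -0.0031  0.1036]
turn tool z: deg -0.0 turns -0.0
```

View pics/a.png

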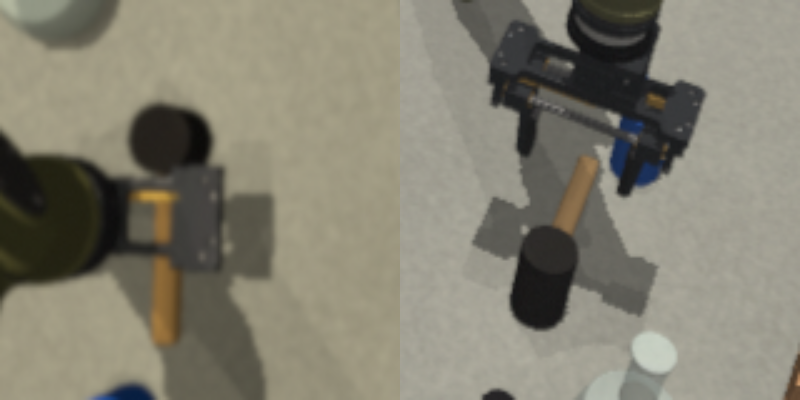

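The open fingers straddle the black mallet's handle just behind its head, and nothing else is near. I'll go down and grip.

```bash
python3 -m jog '[[-0.004,0.001,0.03,0,0],[0,0,0.03,0,0],[0,0,0.03,0,0],[0,0,0,0,0],[0,0,0,0,0]]' && python3 -c "
from plant import r;from h import *
report(r,(.425,.3173,.024),-90)"
```

```text
clock: 4.85
tool_pos: [0.4276, 0.3198, 0.0403]
eef_rot: [-0.707, 0.707, -0.0, 0.001]
contact_force: [0.2, 0.3, 0.9]
opening: 0.999
t 4.85 tcp [0.4276 0.3198 0.0403] F [0.2 0.3 0.9] M [ 0.    0.05 -0.  ] open 0.999 q [-0.73  0.9   0.    1.98 -0.01  0.27 -2.29]
x [-0.    -1.    -0.001] y [-1.     0.    -0.002] z [ 0.002  0.001 -1.   ]
delta tool [0.0025 0.0026 0.0163]
turn tool z: deg -0.01 turns -0.0
```

```bash
python3 -m jog '[[0.0025,0.002,0.01,0,0],[0,0,0.006,0,0],[0,0,0,0,0],[0,0,0,0,0.3],[0,0,0,0,0.6],[0,0,0,0,0.8],[0,0,0,0,1],[0,0,0,0,1],[0,0,0,0,1],[0,0,0,0,1],[0,0,0,0,1],[0,0,0,0,1]]' 55 && python3 -c "
from plant import r;from h import *
report(r,(.425,.3173,.024),-90)"
```

```text
clock: 6.05
tool_pos: [0.4246, 0.3168, 0.0227]
eef_rot: [0.707, -0.707, 0.0, 0.0]
contact_force: [-0.7, -0.6, 0.2]
opening: 0.245
t 6.05 tcp [0.4246 0.3168 0.0227] F [-0.7 -0.6  0.2] M [0.01 0.06 0.03] open 0.245 q [-0.73  0.93  0.    1.99 -0.01  0.23 -2.29]
x [ 0. -1.  0.] y [-1. -0.  0.] z [-0. -0. -1.]
delta tool [-0.0005 -0.0004 -0.0013]
turn tool z: deg 0.01 turns 0.0
```

```bash
python3 -m jog '[[0,0,-0.01,0,1],[0,0,-0.02,0,1],[0,0,-0.03,0,1],[0,0,-0.03,0,1],[0,0,-0.03,0,1],[0,0,-0.03,0,1],[0,0,-0.02,0,1],[0,0,-0.01,0,1],[0,0,0,0,1]]' && python3 -c "
from plant import r;from h import *
report(r,(.4853,.045,.200),-90)
for n in('top','scene'): cv2.imwrite(f'pics/b_{n}.png',r.snapshot(n)[:,:,::-1])
a=cv2.imread('pics/b_top.png')[170:290,130:270];b=cv2.imread('pics/b_scene.png')[120:290,380:540]
cv2.imwrite('pics/b.png',np.hstack([cv2.resize(a,(400,400)),cv2.resize(b,(400,400))]))"
```

```text
clock: 6.95
tool_pos: [0.4247, 0.317, 0.2037]
eef_rot: [0.707, -0.707, 0.0, -0.001]
contact_force: [0.6, -0.9, -4.9]
opening: 0.241
t 6.95 tcp [0.4247 0.317  0.2037] F [ 0.6 -0.9 -4.9] M [0.08 0.18 0.01] open 0.241 q [-0.74  0.61  0.02  1.9  -0.01  0.63 -2.28]
x [ 0.    -1.    -0.001] y [-1.    -0.    -0.001] z [ 0.001  0.001 -1.   ]
delta tool [ 0.272  -0.0606  0.0035]
turn tool z: deg 0.01 turns 0.0
```

View pics/b.png

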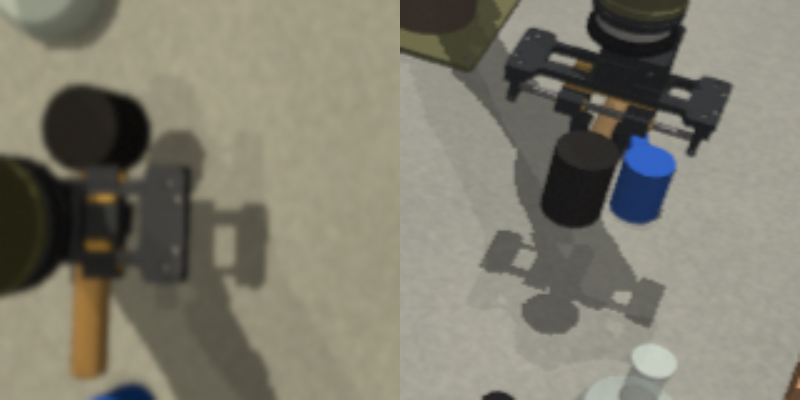

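The mallet is held upright and clear of the bench. Next I'll carry it over the pin.

```bash
python3 -m jog '[[0.01,-0.002,0,0,1],[0.02,-0.005,0,0,1],[0.03,-0.007,0,0,1],[0.03,-0.007,0,0,1],[0.03,-0.007,0,0,1],[0.03,-0.007,0,0,1],[0.03,-0.007,0,0,1],[0.03,-0.007,0,0,1],[0.03,-0.006,0,0,1],[0.02,-0.004,0,0,1],[0.012,-0.0016,0,0,1],[0,0,0,0,1],[0,0,0,0,1]]' && python3 -c "
from plant import r;from h import *
report(r,(.4853,.045,.1707),-90)
for n in('top','scene'): cv2.imwrite(f'pics/c_{n}.png',r.snapshot(n)[:,:,::-1])
a=cv2.imread('pics/c_top.png')[140:260,250:370];b=cv2.imread('pics/c_scene.png')[120:250,270:400]
cv2.imwrite('pics/c.png',np.hstack([cv2.resize(a,(400,400)),cv2.resize(b,(400,400))]))"
```

```text
clock: 8.35
tool_pos: [0.4848, 0.0457, 0.2023]
eef_rot: [0.707, -0.707, -0.001, 0.0]
contact_force: [-0.4, 0.2, -4.4]
opening: 0.244
t 8.35 tcp [0.4848 0.0457 0.2023] F [-0.4  0.2 -4.4] M [0.   0.16 0.01] open 0.244 q [-0.16  0.57 -0.05  2.02  0.05  0.56 -1.81]
x [ 0.001 -1.    -0.001] y [-1.    -0.001  0.001] z [-0.001  0.001 -1.   ]
delta tool [ 0.0007 -0.0006  0.0316]
turn tool z: deg 0.06 turns 0.0002
```

View pics/c.png

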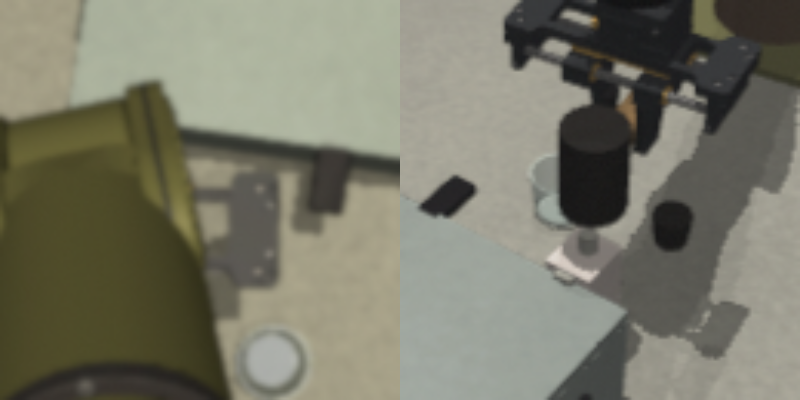

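The head is directly above the pin. I'll lower it in steps and watch the force.

```bash
python3 -m jog '[[0,0,0.015,0,1],[0,0,0.01,0,1],[0,0,0.007,0,1],[0,0,0.003,0,1],[0,0,0,0,1]]' && python3 -m jog '[[0,0,0.003,0,1],[0,0,0.003,0,1],[0,0,0.002,0,1],[0,0,0,0,1]]' && python3 -m jog '[[0,0,0.002,0,1],[0,0,0.002,0,1],[0,0,0,0,1]]'
```

```text
clock: 8.95
tool_pos: [0.4852, 0.0455, 0.1676]
eef_rot: [0.708, -0.707, -0.0, -0.0]
contact_force: [-0.1, -0.0, -3.9]
opening: 0.242
clock: 9.35
tool_pos: [0.4856, 0.0452, 0.1598]
eef_rot: [0.707, -0.707, 0.0, -0.0]
contact_force: [-1.8, 2.2, 1.6]
opening: 0.245
clock: 9.65
tool_pos: [0.4853, 0.0451, 0.1558]
eef_rot: [0.707, -0.707, 0.0, -0.0]
contact_force: [-2.5, 2.3, 7.1]
opening: 0.243
```

```bash
python3 -m jog '[[0,0,0.001,0,1],[0,0,0.001,0,1],[0,0,0,0,1]]' && python3 -m jog '[[0,0,0.001,0,1],[0,0,0.001,0,1],[0,0,0,0,1]]';  python3 -c "
from plant import r;from h import *
report(r)"
```

```text
clock: 9.95
tool_pos: [0.4844, 0.045, 0.1541]
eef_rot: [0.707, -0.707, -0.0, 0.0]
contact_force: [-5.6, 1.5, 10.4]
opening: 0.247
clock: 10.25
tool_pos: [0.4833, 0.0449, 0.152]
eef_rot: [0.707, -0.707, -0.001, 0.001]
contact_force: [-9.2, 1.4, 11.3]
opening: 0.247
t 10.25 tcp [0.4833 0.0449 0.152 ] F [-9.2  1.4 11.3] M [0.54 1.06 0.08] open 0.247 q [-0.16  0.66 -0.04  2.06  0.06  0.43 -1.82]
x [ 0.001 -1.     0.   ] y [-1.    -0.001  0.003] z [-0.003 -0.    -1.   ]
```

```bash
python3 -c "
from plant import r;from h import *
for n in('top','scene'): cv2.imwrite(f'pics/d_{n}.png',r.snapshot(n)[:,:,::-1])
b=cv2.imread('pics/d_scene.png')[110:230,270:390]
cv2.imwrite('pics/d.png',cv2.resize(b,(600,600),interpolation=2))"
```

```text
(no output)
```

View pics/d.png

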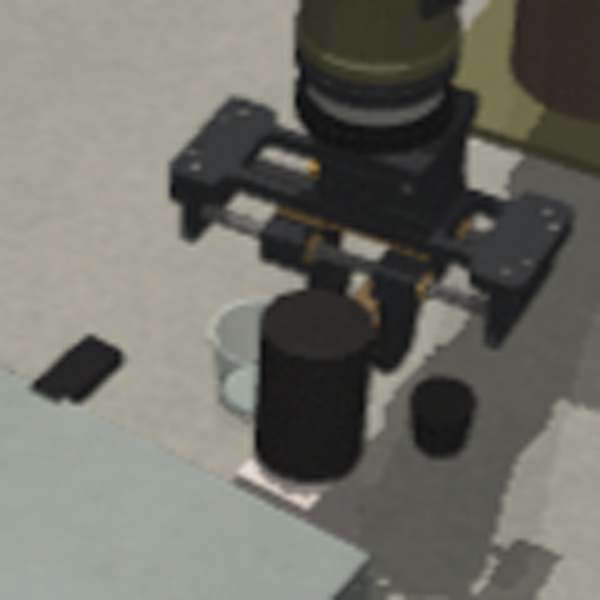

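```bash
python3 -m jog '[[0,0,-0.005,0,1],[0,0,-0.01,0,1],[0,0,-0.02,0,1],[0,0,-0.02,0,1],[0,0,-0.01,0,1],[0,0,0,0,1],[0,0,0,0,1]]' 60 ; python3 -c "
from plant import r;from h import *
report(r)
im=r.snapshot('scene')[:,:,::-1].copy(); cv2.imwrite('pics/e_scene.png',im)
c=r.get_calibration('scene'); k=8; x0,y0=290,130
big=cv2.resize(im[y0:y0+75,x0:x0+95],None,fx=k,fy=k,interpolation=2)
for z,col in((.148,(0,0,255)),(.134,(0,255,0)),(.128,(255,0,0))):
    P=world([cyl(-.13,.08,.008,z,z)],.6595,-.0503,-.127)[0]
    h=((proj(c,P)-[x0,y0]+.5)*k-.5).astype(int); cv2.polylines(big,[h[::2]],True,col,1)
cv2.imwrite('pics/e.png',big)"
```

```text
clock: 11.05
tool_pos: [0.4849, 0.0446, 0.2163]
eef_rot: [-0.707, 0.707, 0.0, -0.0]
contact_force: [0.8, -0.1, -5.9]
opening: 0.246
t 11.05 tcp [0.4849 0.0446 0.2163] F [ 0.8 -0.1 -5.9] M [ 0.03  0.26 -0.02] open 0.246 q [-0.15  0.55 -0.05  2.    0.05  0.6  -1.81]
x [-0. -1.  0.] y [-1.     0.     0.001] z [-0.001 -0.    -1.   ]
```

View pics/e.png

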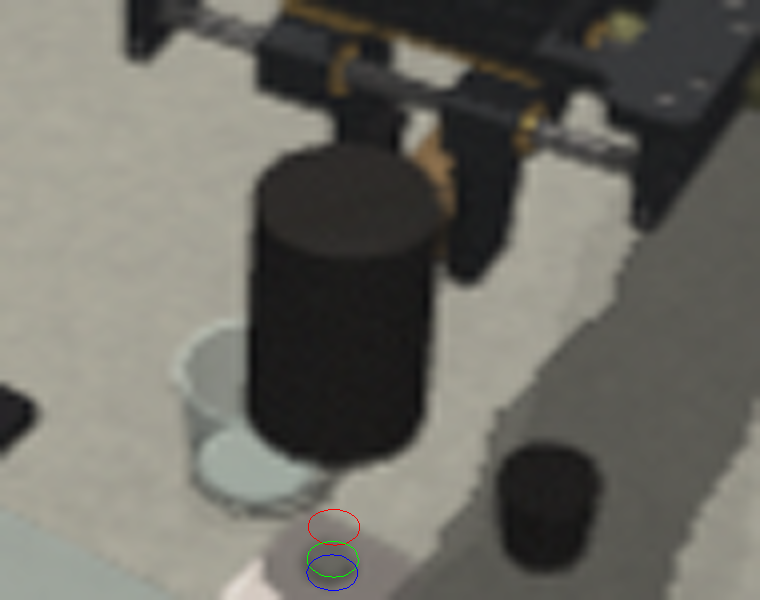

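```bash
python3 -m jog '[[-0.02,0.0,0,0,1],[-0.03,0.0,0,0,1],[-0.03,0,0,0,1],[-0.03,0,0,0,1],[-0.03,0,0,0,1],[-0.02,0,0,0,1],[0,0,0,0,1],[0,0,0,0,1]]' ; python3 -c "
from plant import r;from h import *
report(r)
im=np.mean([r.snapshot('scene') for _ in range(3)],0)[:,:,::-1].astype(np.uint8).copy(); cv2.imwrite('pics/f_scene.png',im)
c=r.get_calibration('scene'); k=14; x0,y0=312,188
out=[]
for src in (cv2.imread('pics/raw_scene.png'),im):
    big=cv2.resize(src[y0:y0+34,x0:x0+28],None,fx=k,fy=k,interpolation=2)
    for z,col in((.148,(0,0,255)),(.134,(0,255,0)),(.128,(255,0,0))):
        P=world([cyl(-.13,.08,.008,z,z)],.6595,-.0503,-.127)[0]
        h=((proj(c,P)-[x0,y0]+.5)*k-.5).astype(int); cv2.polylines(big,[h[::2]],True,col,1)
    out.append(big)
cv2.imwrite('pics/f.png',np.hstack(out))
b=cv2.imread('pics/f_scene.png')[120:280,330:470];cv2.imwrite('pics/f2.png',cv2.resize(b,None,fx=3.7,fy=3.7))"
```

```text
clock: 11.9
tool_pos: [0.4845, 0.2044, 0.2156]
eef_rot: [0.707, -0.707, -0.0, 0.001]
contact_force: [-0.1, -0.8, -4.2]
opening: 0.244
t 11.9 tcp [0.4845 0.2044 0.2156] F [-0.1 -0.8 -4.2] M [-0.05  0.26 -0.02] open 0.244 q [-0.47  0.59 -0.02  1.89  0.02  0.66 -2.08]
x [ 0.001 -1.     0.002] y [-1.    -0.001  0.002] z [-0.002 -0.002 -1.   ]
```

View pics/f.png

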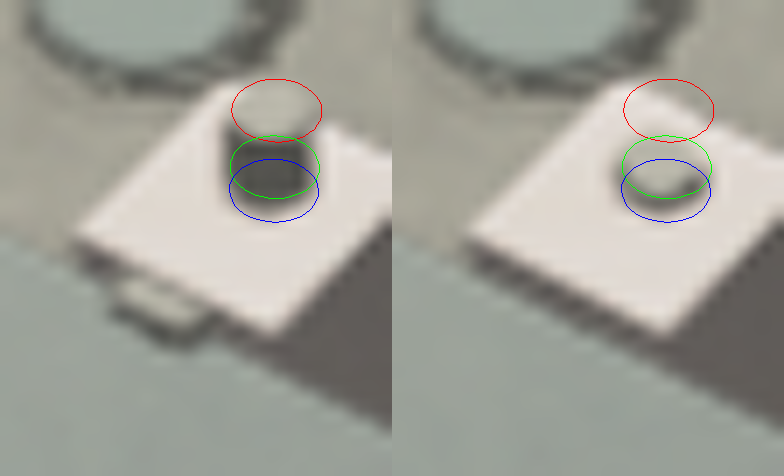

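View pics/f2.png

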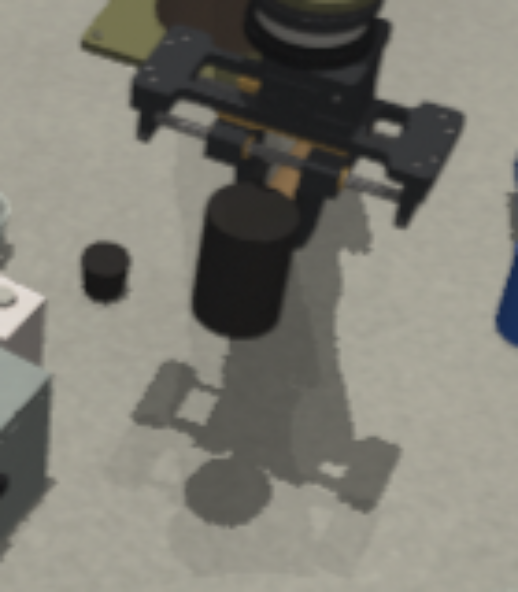

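On the left (before), the pin stands up to the red ring and the catch hooks over the lid at about (323,210). On the right (now), the pin top is at the green "home" ring and the catch is gone, so the pin is home. The head is slightly pitched up in the grip. I'll carry the mallet back to a clear spot and set it down.

```bash
python3 -m jog '[[-0.02,0.01,0,0,1],[-0.03,0.02,0.02,0,1],[-0.03,0.02,0.03,0,1],[-0.02,0.01,0.04,0,1],[-0.01,0,0.04,0,1],[0,0,0.03,0,1],[0,0,0.01,0,1],[0,0,0,0,1],[0,0,0,0,1]]' ; python3 -c "
from plant import r;from h import *
report(r)
for n in('top','scene'): cv2.imwrite(f'pics/g_{n}.png',r.snapshot(n)[:,:,::-1])
a=cv2.imread('pics/g_top.png')[170:290,130:270];b=cv2.imread('pics/g_scene.png')[150:290,380:520]
cv2.imwrite('pics/g.png',np.hstack([cv2.resize(a,(400,400)),cv2.resize(b,(400,400))]))"
```

```text
clock: 12.95
tool_pos: [0.4265, 0.3145, 0.0478]
eef_rot: [-0.707, 0.708, -0.0, 0.001]
contact_force: [0.4, 0.1, -5.1]
opening: 0.244
t 12.95 tcp [0.4265 0.3145 0.0478] F [ 0.4  0.1 -5.1] M [ 0.08  0.19 -0.01] open 0.244 q [-0.72  0.88  0.    1.99 -0.    0.27 -2.29]
x [-0.001 -1.    -0.001] y [-1.     0.001 -0.002] z [ 0.002  0.001 -1.   ]
```

View pics/g.png

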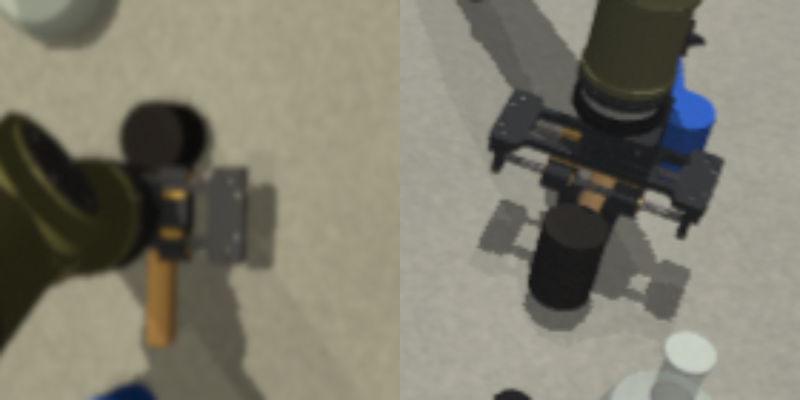

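```bash
python3 -m jog '[[0,0,0.01,0,1],[0,0,0.006,0,1],[0,0,0.004,0,1],[0,0,0,0,1]]' ; python3 -m jog '[[0,0,0.002,0,1],[0,0,0.001,0,1],[0,0,0,0,1]]';python3 -m jog '[[0,0,0.001,0,1],[0,0,0.001,0,1],[0,0,0,0,1]]'
```

```text
clock: 13.45
tool_pos: [0.4247, 0.3146, 0.026]
eef_rot: [0.707, -0.707, -0.0, 0.001]
contact_force: [-0.6, -0.5, -4.1]
opening: 0.239
clock: 13.75
tool_pos: [0.4252, 0.3149, 0.0236]
eef_rot: [0.707, -0.707, 0.0, 0.0]
contact_force: [0.1, 0.6, -4.0]
opening: 0.241
clock: 14.05
tool_pos: [0.4252, 0.3148, 0.0216]
eef_rot: [0.707, -0.707, 0.0, 0.0]
contact_force: [0.4, 0.0, -5.1]
opening: 0.247
```

```bash
python3 -m jog '[[0,0,0.001,0,1],[0,0,0,0,1],[0,0,0,0,1]]' ; python3 -m jog '[[0,0,0.001,0,1],[0,0,0,0,1],[0,0,0,0,1]]';python3 -m jog '[[0,0,0.001,0,1],[0,0,0,0,1],[0,0,0,0,1]]'
```

```text
clock: 14.35
tool_pos: [0.4252, 0.3149, 0.0208]
eef_rot: [0.707, -0.707, 0.0, -0.0]
contact_force: [-0.9, -1.7, -2.0]
opening: 0.245
clock: 14.65
tool_pos: [0.4249, 0.3149, 0.0204]
eef_rot: [0.707, -0.707, -0.0, -0.0]
contact_force: [-3.3, -0.3, 4.8]
opening: 0.241
clock: 14.95
tool_pos: [0.4246, 0.3149, 0.02]
eef_rot: [0.707, -0.707, -0.0, 0.0]
contact_force: [-4.0, -0.3, 11.8]
opening: 0.247
```

Contact. I'll ease off, loosen the grip so the head settles flat, then open.

```bash
python3 -m jog '[[0,0,-0.001,0,1],[0,0,-0.001,0,1],[0,0,0,0,1]]'; python3 -m jog '[[0,0,0,0,1],[0,0,0,0,1],[0,0,0,0,1],[0,0,0,0,1]]' 3; python3 -m jog '[[0,0,0,0,0.7],[0,0,0,0,0.6],[0,0,0,0,0.5],[0,0,0,0,0.3],[0,0,0,0,0],[0,0,0,0,0],[0,0,0,0,0],[0,0,0,0,0]]'
```

```text
clock: 15.25
tool_pos: [0.4252, 0.3149, 0.0207]
eef_rot: [0.707, -0.707, 0.0, -0.0]
contact_force: [-1.1, -0.1, 0.1]
opening: 0.242
clock: 15.65
tool_pos: [0.4254, 0.315, 0.0208]
eef_rot: [0.707, -0.707, 0.0, -0.0]
contact_force: [0.7, -0.0, 2.3]
opening: 0.25
clock: 16.45
tool_pos: [0.4252, 0.3149, 0.0207]
eef_rot: [0.707, -0.707, 0.0, 0.0]
contact_force: [-0.2, -0.7, 0.2]
opening: 0.91
```

```bash
python3 -m jog '[[0,0,-0.01,0,0],[0,0,-0.02,0,0],[0,0,-0.03,0,0],[0,0,-0.04,0,0],[0,0,-0.04,0,0],[0,0,-0.04,0,0],[0,0,-0.03,0,0],[0.03,0,0,0,0],[0.04,0,0,0,0],[0.04,0,0,0,0],[0.04,0,0,0,0],[0.04,0,0,0,0]]'; python3 -c "
from plant import r;from h import *
report(r,(.5269,-.0939,.2),-7.3)
for n in('top','scene'): cv2.imwrite(f'pics/i_{n}.png',r.snapshot(n)[:,:,::-1])
C={n:r.get_calibration(n) for n in('top','scene')}
ms=[(C[n],cv2.boxFilter(r.cut_out('mallet',n)[0]['pixels'].astype(float),-1,(1,1))) for n in C]
print(fit(M['mallet'],ms,[.48,.315,0]))
"
```

```text
clock: 17.65
tool_pos: [0.4249, 0.1232, 0.2314]
eef_rot: [0.707, -0.707, 0.0, -0.0]
contact_force: [0.7, 0.1, 1.0]
opening: 0.999
t 17.65 tcp [0.4249 0.1232 0.2314] F [0.7 0.1 1. ] M [-0.02  0.02 -0.01] open 0.999 q [-0.37  0.47 -0.02  2.11  0.02  0.56 -1.98]
x [ 0.001 -1.    -0.   ] y [-1.    -0.001 -0.001] z [ 0.001  0.    -1.   ]
delta tool [ 0.2172 -0.1019  0.0315]
turn tool z: deg -82.67 turns -0.2296
(array([0.25746193, 0.35975858, 0.29890754]), np.float64(0.8586271148979963))
```

View pics/i_scene.png

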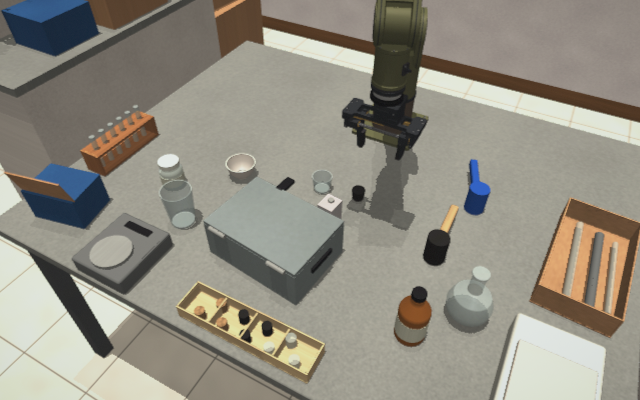

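The scene view shows the black mallet standing upright at (438,246), back where it was, and the bystanders are untouched. The mask fit just now picked the wrong object, so I'm ignoring it. Now the tab: jaws along the chest's y, approaching from above.

```bash
python3 -m jog '[[0.03,-0.01,0,0,0],[0.04,-0.02,0,0,0],[0.04,-0.02,0,0,0],[0.04,-0.02,0,0,0],[0.04,-0.02,0,0,0],[0.02,-0.01,0,0,0],[0.007,0,0.02,0.0102,0],[0,0,0.02,0.0101,0],[0,0,0,0,0],[0,0,0,0,0]]'; python3 -c "
from plant import r;from h import *
report(r,(.5249,-.0936,.098),82.7)
for n in('top','scene'): cv2.imwrite(f'pics/j_{n}.png',r.snapshot(n)[:,:,::-1])
a=cv2.imread('pics/j_top.png')[120:240,280:420];b=cv2.imread('pics/j_scene.png')[100:230,220:360]
cv2.imwrite('pics/j.png',np.hstack([cv2.resize(a,(400,400)),cv2.resize(b,(400,400))]))
"
```

```text
clock: 18.85
tool_pos: [0.5259, -0.0904, 0.191]
eef_rot: [-0.662, 0.749, 0.0, 0.0]
contact_force: [0.2, 0.0, -0.4]
opening: 0.999
t 18.85 tcp [ 0.5259 -0.0904  0.191 ] F [ 0.2  0.  -0.4] M [ 0.04 -0.02  0.04] open 0.999 q [ 0.1   0.64 -0.02  1.9   0.02  0.61 -1.63]
x [-0.123 -0.992 -0.001] y [-0.992  0.123 -0.   ] z [ 0.     0.001 -1.   ]
delta tool [0.0034 0.0006 0.093 ]
turn tool z: deg 0.24 turns 0.0007
```

View pics/j.png

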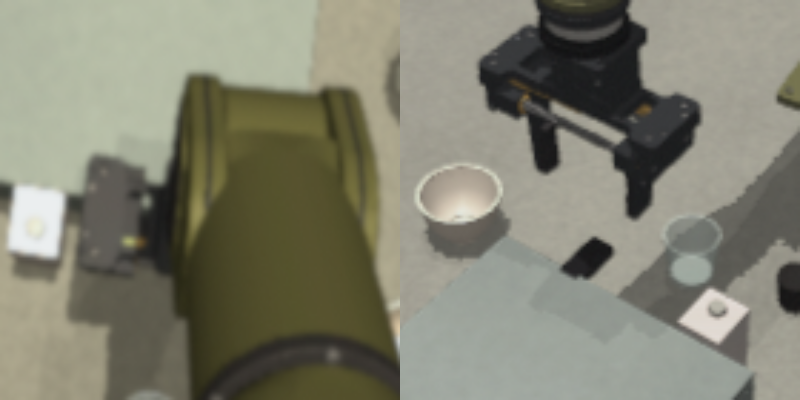

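The fingers are over the tab and clear of the housing. Going down.

```bash
python3 -m jog '[[0.0034,0.0006,0.02,0.0007,0],[0,0,0.03,0,0],[0,0,0.025,0,0],[0,0,0.014,0,0],[0,0,0.004,0,0],[0,0,0,0,0],[0,0,0,0,0]]' 30; python3 -c "
from plant import r;from h import *
report(r,(.5249,-.0936,.098),82.7)
"
```

```text
clock: 19.65
tool_pos: [0.5252, -0.0953, 0.0988]
eef_rot: [-0.659, 0.752, -0.001, 0.001]
contact_force: [0.6, 0.7, 0.2]
opening: 1.001
t 19.65 tcp [ 0.5252 -0.0953  0.0988] F [0.6 0.7 0.2] M [ 0.02 -0.    0.03] open 1.001 q [ 0.1   0.79 -0.02  1.96  0.03  0.39 -1.64]
x [-0.131 -0.991 -0.   ] y [-0.991  0.131 -0.002] z [ 0.002 -0.    -1.   ]
delta tool [-0.0017  0.0006  0.0008]
turn tool z: deg -0.22 turns -0.0006
```

```bash
python3 -m jog '[[-0.001,0,0,0,0.3],[0,0,0,0,0.5],[0,0,0,0,0.6],[0,0,0,0,0.7],[0,0,0,0,0.8],[0,0,0,0,1],[0,0,0,0,1],[0,0,0,0,1],[0,0,0,0,1]]' 30; python3 -c "
from plant import r;from h import *
report(r,(.5249,-.0936,.098),82.7)
s=r.get_state()
# arc plan: cumulative (toward hinge, up) for grip point ~228mm/ +6..9
u,w=.228,.006
prev=(u,w)
for d in range(0,52,2):
    t=np.radians(d); a=(u*np.cos(t)-w*np.sin(t),u*np.sin(t)+w*np.cos(t))
    print(d,'dy',round(-(prev[0]-a[0])*1000,1),'dz',round(-(a[1]-prev[1])*1000,1),'cum',round((u-a[0])*1000,1),round((a[1]-w)*1000,1)); prev=a
"
```

```text
clock: 20.55
tool_pos: [0.5242, -0.0954, 0.0977]
eef_rot: [-0.659, 0.752, -0.0, -0.0]
contact_force: [0.5, -2.7, 0.6]
opening: 0.289
t 20.55 tcp [ 0.5242 -0.0954  0.0977] F [ 0.5 -2.7  0.6] M [-0.46  0.09  0.04] open 0.289 q [ 0.1   0.79 -0.01  1.96  0.03  0.39 -1.64]
x [-0.132 -0.991  0.001] y [-0.991  0.132 -0.   ] z [-0.    -0.001 -1.   ]
delta tool [-0.0019 -0.0004 -0.0003]
turn tool z: deg -0.28 turns -0.0008
0 dy -0.0 dz -0.0 cum 0.0 0.0
2 dy -0.3 dz -8.0 cum 0.3 8.0
4 dy -0.6 dz -7.9 cum 1.0 15.9
6 dy -0.9 dz -7.9 cum 1.9 23.8
8 dy -1.2 dz -7.9 cum 3.1 31.7
10 dy -1.5 dz -7.8 cum 4.5 39.5
12 dy -1.7 dz -7.8 cum 6.2 47.3
14 dy -2.0 dz -7.7 cum 8.2 55.0
16 dy -2.3 dz -7.6 cum 10.5 62.6
18 dy -2.5 dz -7.5 cum 13.0 70.2
20 dy -2.8 dz -7.5 cum 15.8 77.6
22 dy -3.0 dz -7.4 cum 18.8 85.0
24 dy -3.3 dz -7.2 cum 22.2 92.2
26 dy -3.6 dz -7.1 cum 25.7 99.3
28 dy -3.8 dz -7.0 cum 29.5 106.3
30 dy -4.0 dz -6.9 cum 33.5 113.2
32 dy -4.3 dz -6.7 cum 37.8 119.9
34 dy -4.5 dz -6.6 cum 42.3 126.5
36 dy -4.7 dz -6.4 cum 47.1 132.9
38 dy -5.0 dz -6.2 cum 52.0 139.1
40 dy -5.2 dz -6.1 cum 57.2 145.2
42 dy -5.4 dz -5.9 cum 62.6 151.0
44 dy -5.6 dz -5.7 cum 68.2 156.7
46 dy -5.8 dz -5.5 cum 73.9 162.2
48 dy -6.0 dz -5.3 cum 79.9 167.5
50 dy -6.1 dz -5.1 cum 86.0 172.5
```

```bash
python3 -m jog '[[0,0,-0.001,0,1],[0,-0.0001,-0.002,0,1],[0,-0.0001,-0.003,0,1],[0,-0.0002,-0.004,0,1],[0,-0.0003,-0.004,0,1],[0,-0.0003,-0.004,0,1],[0,-0.0004,-0.004,0,1],[0,-0.0005,-0.004,0,1]]' 30; python3 -c "
from plant import r;from h import *
report(r)
cv2.imwrite('pics/k_scene.png',r.snapshot('scene')[:,:,::-1])
b=cv2.imread('pics/k_scene.png')[90:310,190:360]
cv2.imwrite('pics/k.png',cv2.resize(b,None,fx=2.7,fy=2.7))
"
```

```text
clock: 21.35
tool_pos: [0.5262, -0.0956, 0.1239]
eef_rot: [-0.659, 0.752, -0.0, -0.0]
contact_force: [1.1, -4.7, -4.9]
opening: 0.289
t 21.35 tcp [ 0.5262 -0.0956  0.1239] F [ 1.1 -4.7 -4.9] M [-0.92  0.02  0.06] open 0.289 q [ 0.1   0.75 -0.02  1.94  0.03  0.45 -1.64]
x [-0.132 -0.991  0.001] y [-0.991  0.132  0.   ] z [-0.    -0.001 -1.   ]
```

View pics/k.png

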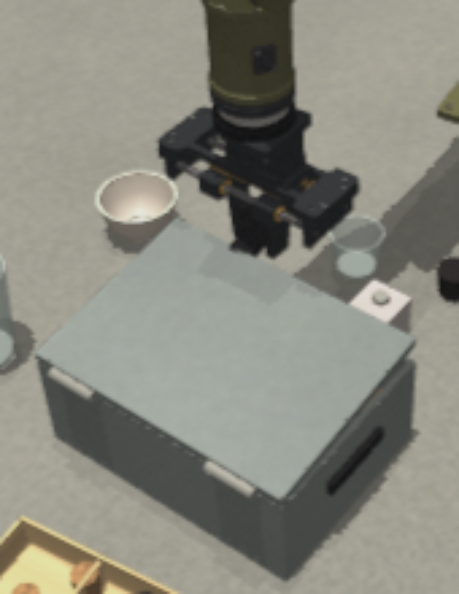

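The lid is rising freely and the latch is released. There's a small sideways load, so I'll relieve it with a slight shift along tool +x while continuing the arc.

```bash
python3 -m jog '[[0.0005,-0.0005,-0.004,0,1],[0.0005,-0.0006,-0.004,0,1],[0.0005,-0.0007,-0.004,0,1],[0,-0.0007,-0.0039,0,1],[0,-0.0008,-0.0039,0,1],[0,-0.0009,-0.0039,0,1],[0,-0.001,-0.0039,0,1],[0,-0.001,-0.0039,0,1],[0,-0.0011,-0.0038,0,1],[0,-0.0011,-0.0038,0,1],[0,-0.0012,-0.0038,0,1],[0,-0.0013,-0.0038,0,1]]' 30; python3 -c "
from plant import r;from h import *
report(r)"
```

```text
clock: 22.6
tool_pos: [0.5371, -0.097, 0.1707]
eef_rot: [-0.659, 0.752, 0.0, 0.0]
contact_force: [3.1, 0.5, -5.8]
opening: 0.289
t 22.6 tcp [ 0.5371 -0.097   0.1707] F [ 3.1  0.5 -5.8] M [ 0.2  -0.38  0.11] open 0.289 q [ 0.11  0.68 -0.02  1.88  0.02  0.58 -1.63]
x [-0.131 -0.991 -0.001] y [-0.991  0.131 -0.   ] z [ 0.     0.001 -1.   ]
```

```bash
python3 -m jog '[[0,-0.0016,-0.0037,0,1],[0,-0.0016,-0.0037,0,1],[0,-0.0017,-0.0037,0,1],[0,-0.0017,-0.0037,0,1],[0,-0.0018,-0.0036,0,1],[0,-0.0018,-0.0036,0,1],[0,-0.0018,-0.0036,0,1],[0,-0.0019,-0.0035,0,1],[0,-0.0019,-0.0035,0,1],[0,-0.002,-0.0035,0,1],[0,-0.0021,-0.0034,0,1],[0,-0.0021,-0.0034,0,1],[0,-0.0022,-0.0034,0,1],[0,-0.0022,-0.0033,0,1],[0,-0.0023,-0.0033,0,1],[0,-0.0023,-0.0032,0,1]]' 30; python3 -c "
from plant import r;from h import *
report(r)
cv2.imwrite('pics/l_scene.png',r.snapshot('scene')[:,:,::-1])
b=cv2.imread('pics/l_scene.png')[60:310,190:360]
cv2.imwrite('pics/l.png',cv2.resize(b,None,fx=2.4,fy=2.4))
"
```

```text
clock: 24.2
tool_pos: [0.5662, -0.1008, 0.2265]
eef_rot: [-0.659, 0.752, 0.002, -0.001]
contact_force: [-3.2, 4.8, -3.3]
opening: 0.294
t 24.2 tcp [ 0.5662 -0.1008  0.2265] F [-3.2  4.8 -3.3] M [1.12 0.78 0.1 ] open 0.294 q [ 0.11  0.64 -0.02  1.74  0.01  0.77 -1.62]
x [-0.131 -0.991 -0.001] y [-0.991  0.131  0.004] z [-0.003  0.001 -1.   ]
```

View pics/l.png

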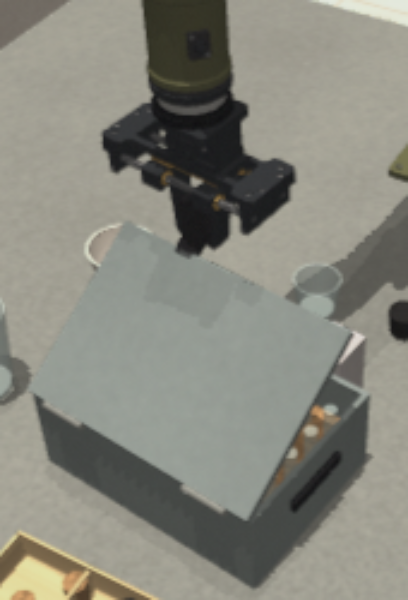

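```bash
python3 -m jog '[[-0.0004,-0.0023,-0.0033,0,1],[-0.0004,-0.0023,-0.0032,0,1],[-0.0004,-0.0024,-0.0032,0,1],[0,-0.0024,-0.0031,0,1],[0,-0.0025,-0.0031,0,1],[0,-0.0025,-0.003,0,1],[0,-0.0026,-0.003,0,1],[0,-0.0026,-0.0029,0,1],[0,-0.002,-0.0023,0,1],[0,-0.0013,-0.0014,0,1],[0,-0.0006,-0.0007,0,1],[0,0,0,0,1],[0,0,0,0,1]]' 30; python3 -c "
from plant import r;from h import *
report(r)
for n in ('scene','top'): cv2.imwrite(f'pics/m_{n}.png',r.snapshot(n)[:,:,::-1])
b=cv2.imread('pics/m_scene.png')[60:310,190:360]
cv2.imwrite('pics/m.png',cv2.resize(b,None,fx=2.4,fy=2.4))
"
```

```text
clock: 25.55
tool_pos: [0.5912, -0.1039, 0.2556]
eef_rot: [-0.659, 0.752, -0.0, -0.0]
contact_force: [-3.3, 1.0, -4.4]
opening: 0.291
t 25.55 tcp [ 0.5912 -0.1039  0.2556] F [-3.3  1.  -4.4] M [0.41 0.74 0.09] open 0.291 q [ 0.11  0.63 -0.01  1.63  0.01  0.88 -1.62]
x [-0.132 -0.991  0.   ] y [-0.991  0.132 -0.   ] z [ 0. -0. -1.]
```

View pics/m.png

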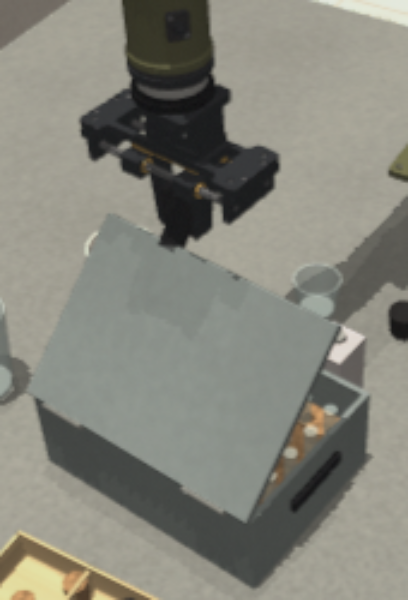

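The lid is at about 44° by kinematics. I'll check the angle independently from the image.

```bash
cat > ang.py <<'E'
from plant import r;from h import *
import sys
c=r.get_calibration('scene'); im=r.snapshot('scene')[:,:,::-1].copy()
k=4
def lidpts(a):
    P=box(-.2,0,-.14,.14,0,.012); t=np.radians(a)
    R=np.array([[np.cos(t),0,np.sin(t)],[0,1,0],[-np.sin(t),0,np.cos(t)]])
    P=P@R.T+[.1,0,.108]; return world([P],.6595,-.0503,-.127)[0]
d=r.cut_out('lid','scene')
for e in d[:2]: print(e['score'],e['rect'],e['pixels'].sum())
m=d[0]['pixels'].astype(float)
for dm in d:
    pass
A=np.arange(35,58,.5); s=[]
for a in A:
    g=render(c,[lidpts(a)]); s.append(np.minimum(g,m).sum()/np.maximum(g,m).sum())
print('best',A[np.argmax(s)],max(s))
# edge-based: mean gradient along front top edge
big=cv2.resize(im,None,fx=k,fy=k,interpolation=2)
for a,col in zip([float(v) for v in sys.argv[1:]],((0,0,255),(0,255,255),(0,255,0))):
    h=((proj(c,lidpts(a))+.5)*k-.5).astype(int); cv2.polylines(big,[cv2.convexHull(h)],True,col,1)
cv2.imwrite('pics/ang_%d.png'%round(r.get_state()['clock']*100),big[130*k:280*k,190*k:345*k])
E
python3 ang.py 42 44 46; ls pics/ang*
```

```text
0.86 [203.1, 141.9, 333.6, 273.9] 9553
best 44.0 0.9615388949661644
pics/ang_2575.png
```

View pics/ang_2575.png

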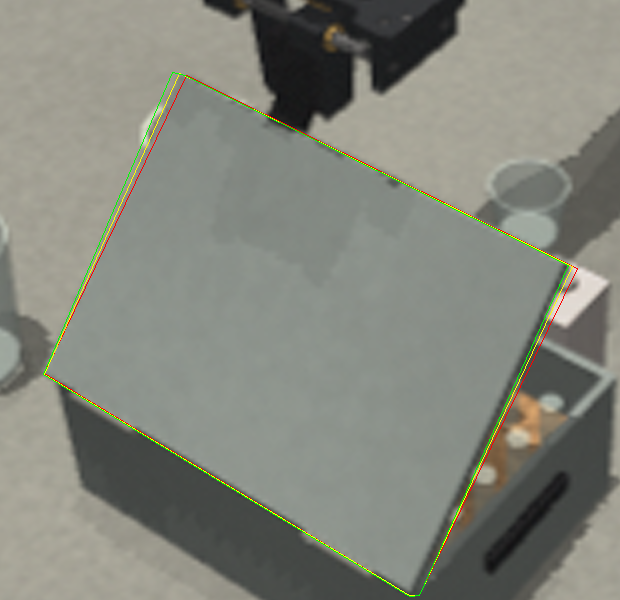

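```bash
python3 -m jog '[[0,-0.0008,-0.0008,0,1],[0,-0.0016,-0.0015,0,1],[0,-0.0022,-0.0021,0,1],[0,-0.0027,-0.0025,0,1],[0,-0.0028,-0.0025,0,1],[0,-0.0028,-0.0024,0,1],[0,-0.0022,-0.0019,0,1],[0,-0.0014,-0.0012,0,1],[0,-0.0007,-0.0006,0,1],[0,0,0,0,1],[0,0,0,0,1],[0,0,0,0,1]]' 30; python3 -c "
from plant import r;from h import *
report(r)"; python3 ang.py 48 50 52; ls pics/ang*
```

```text
clock: 26.95
tool_pos: [0.6081, -0.1059, 0.2711]
eef_rot: [-0.659, 0.752, -0.0, -0.0]
contact_force: [-1.6, -0.2, -5.3]
opening: 0.292
t 26.95 tcp [ 0.6081 -0.1059  0.2711] F [-1.6 -0.2 -5.3] M [0.03 0.47 0.02] open 0.292 q [ 0.1   0.64 -0.01  1.56  0.01  0.95 -1.61]
x [-0.131 -0.991  0.   ] y [-0.991  0.131  0.   ] z [-0. -0. -1.]
0.58 [203.7, 138.9, 329.5, 277.4] 9652
0.27 [424.2, 205.9, 456.7, 261.8] 961
best 49.0 0.9578770449330963
pics/ang_2575.png
pics/ang_2705.png
```

View pics/ang_2705.png

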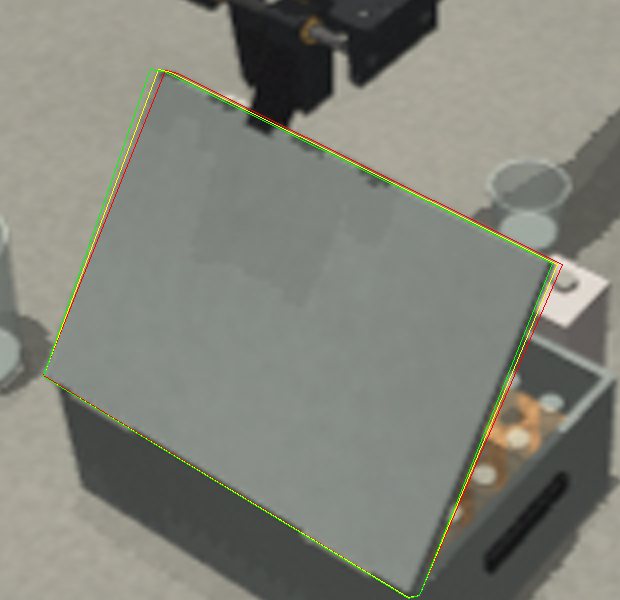

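```bash
python3 -c "
from plant import r;from h import *
for i in range(2): cv2.imwrite('pics/z_%s.png'%('scene','top')[i],r.snapshot(('scene','top')[i])[:,:,::-1])
report(r); print(np.abs(r.get_state()['qd']).max())
a=cv2.imread('pics/raw_top.png').astype(int);b=cv2.imread('pics/z_top.png').astype(int)
print(np.abs(a-b).max(2)[195:280,165:215].mean())
"
```

```text
t 27.15 tcp [ 0.6081 -0.1059  0.2712] F [-1.3 -1.  -6.4] M [-0.08  0.46  0.  ] open 0.294 q [ 0.1   0.64 -0.01  1.56  0.01  0.95 -1.61]
x [-0.131 -0.991  0.   ] y [-0.991  0.131 -0.   ] z [ 0. -0. -1.]
0.0032875501916197446
23.128705882352943
```

View pics/z_scene.png

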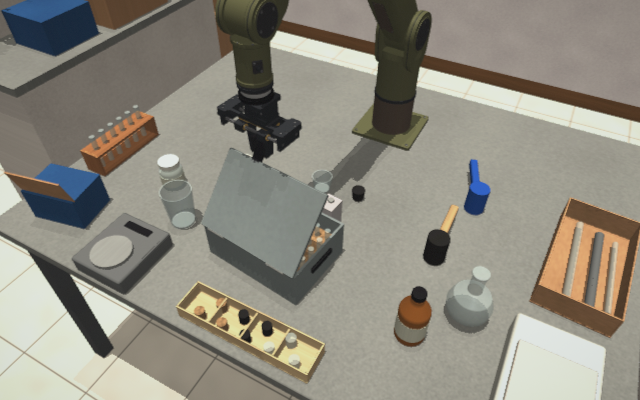

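The yellow 50° outline matches the lid. It is at rest with a steady hold, and the mallet stands free at (438,246). Handing in.

```bash
python3 -c "
from plant import r
print(r.finish_job())"
```

```text
the job is handed in; nothing more can be done
None
```

The job is done and handed in at about 27 s on the robot's clock. The lid is held open at about 50° by its tab, at rest.

- **Latch:** I pressed the pin home with the head of the black mallet, steadily rather than with a blow, reaching about 16 N. Afterwards the picture showed the pin top at its home height and the catch drawn back off the lid. The head pitched up slightly in the grip during the press.
- **Mallet:** I lowered it to the bench near its starting spot and let go. While lowering, it pressed on the bench with about 16 N before I eased off. The last scene picture shows it upright and free.
- **Lid:** I gripped the tab with 30 N and raised it along the hinge arc, with one brief stop at 44° to check the angle. The tool position gave 49.6–50.3°. The mask fit gave 49°, and the 50° outline matched the picture best by eye.
- **Other glassware:** the last scene picture showed it where it stood.

**Failed checks:** one mallet pose fit after it was set down did not work (poor match, well off the mallet), and a before/after comparison of the top view around the mallet was inconclusive. Its final position is therefore judged by eye from the scene picture.

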